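# Shift the bench winder into third

## Task

The reel winder's gear lever has been left somewhere along the left-hand slot of its H gate: push it to the neutral channel, across to the right, then forward until it is fully home in third (the slot with three white dots on an orange patch), and leave it there. Only push it, gently, with the tips or the outside of your fingers: do not grip it, and do not let it go back into fourth on the way. Leave the bottle, meter and screwdriver standing or lying where they are.

Things in the scene. Friction and masses are not known exactly. Their poses are not given: they have to be found in the camera images.
- winder: Bench reel winder, fixed: blue gear housing 146 x 134 mm with a grey gate plate on top. Origin on the bench under the gate's centre; x forward (away from the operator), y left, z up. At its left (y 66 to 222 mm) an empty grey spool on a spindle and a bearing post, up to 153 mm high. Foot plate 12 mm thick, x +-120, y -110 to 250 mm.
- gate (a point): Centre of the H-shaped slot, on the gate plate's top, 119 mm above the bench; axes as the winder's. Left and right slots at y = +17 and -17 mm run along x from -33 to +33 mm, joined by the 16 mm wide neutral channel along y at x = 0; round-ended tongues part them. Dots at the slot ends: one forward left, two back left, three (white on orange) forward right, four back right.
- lever: Gear lever: steel rod of 10 mm diameter with a red ball of 34 mm on top. Origin at the ball's centre, about 205 mm above the bench; z up along the rod. Stays where it is left; about 3 N at the ball moves it, and the gate stops it hard elsewhere. Over 30 N of finger force is not gentle.
- pivot (a point): The point the lever swings about, hidden in the housing: 30 mm above the bench under the gate's centre, 175 mm below the ball's centre when upright. Relative to it the ball's centre goes from x = -52 mm (second, fourth) through 0 (neutral) to +52 mm (first, third), and from y = +35 mm (left) to -35 mm (right), in the winder's axes.
- across (a joint): The lever's sideways angle in rad: -0.2 = left end of the neutral channel, +0.2 = right end. In the right slot it can lie between 0.16 and 0.2.
- fore (a joint): The lever's fore and aft angle in rad: 0 = neutral, +0.3 = fully forward (first or third), -0.3 = fully back (second or fourth). The lever can cross between about -0.035 and +0.035.
- bottle: Clear bottle with a white label and a blue cap, 44 mm diameter, 120 mm high, standing loose on the bench to the right of the winder. Origin at the centre of its underside.
- meter: Small orange test meter with a black screen, 70 x 50 x 45 mm, loose on the bench to the right of the winder. Origin at the centre of its underside.
- driver: Screwdriver with a yellow handle, about 200 mm long, lying loose on the bench to the right of the winder, along its own x, handle to -x.

How it is judged:
On the way, in this order (a step that is already met when the one before it is completed fails the run):
1. the lever is across to the right in the neutral channel (value of joint across above 0.13 rad and value of joint fore between -0.15 and 0.15 rad), for 0.05 s.
2. the lever is fully forward in third (value of joint across above 0.12 rad and value of joint fore above 0.26 rad), for 0.1 s.
At the end, for the whole second after the job is handed in: The lever rests in third: sideways angle above 0.12 rad (right) and forward angle above 0.26 of 0.30 rad, at rest (all of step 2 and velocity of joint fore between -0.05 and 0.05 rad/s); the robot touches nothing.
It fails at once if the lever was let back into fourth (value of joint across above 0.08 rad and value of joint fore below -0.15 rad).
It fails at once if the lever was gripped, or pushed harder than 30 N (contact force between the fingers and lever above 30 N).
It fails at once if the bottle was moved by more than 30 mm or tipped (distance of bottle from where it was at the start of the episode above 0.03 m or angle between bottle's own z axis and vertical above 0.5 rad).
It fails at once if the meter was moved by more than 30 mm (distance of meter from where it was at the start of the episode above 0.03 m).
It fails at once if the screwdriver was moved by more than 30 mm (distance of driver from where it was at the start of the episode above 0.03 m).
It also fails if it takes over 61 s, if anything falls off the work surface, if the arm or the gripper's body presses on something with over 40 N, if the wrist force passes 120 N, or if a joint passes its speed limit or range.

## Robot

A 7-joint arm with a two-finger parallel gripper is mounted at the origin on the work surface. World frame = base frame: x ahead of the robot, y to its left, z up, the work surface at z = 0. Lengths are in m, angles in rad, forces in N, time in s.
With the tool pointing down it reaches from about 0.4 to 0.925 m from the base axis. Payload 4.1 kg.
Tool frame: the origin (TCP) lies between the finger pads; the fingertips stand 22 mm ahead of it and the grasp point (between the pads) lies 3 mm ahead of it (robot.nose_length is the distance from the TCP to the fingertips, in m); z points along the fingers, y is the line along which they close (so a half turn about z gives the same grasp; the last joint's range is limited). The gripper opens to 85 mm and grips with 20 to 120 N. Pads are 22 mm wide; open, the fingers measure 114 mm over their backs; the gripper's body (76 mm by 85 mm) begins 54 mm behind the grasp point. The pads swing forward as they close: fully open they stand 13 mm farther back than shut.
Start: joints at [-1.296, 0.398, 0.045, 1.537, -0.019, 1.207, -0.051], TCP at [0.237, 0.605, 0.253] pointing down, gripper open.
Joint ranges: [-2.82, 2.82], [-0.49, 2.23], [-1.37, 1.46], [0, 2.46], [-1.36, 4.5], [0.23, 2], [-2.94, 2.94]. Speed limits (rad/s): [2.57, 2.57, 3.14, 3.14, 3.14, 3.14, 3.14].

## Interface

Orientations are given as [roll, pitch, yaw] about the fixed x, y, z axes, in that order (R = Rz(yaw) Ry(pitch) Rx(roll)).
In Python, from workcell import robot gives the robot as it stands.
- The arm moves only by the tool arm_command, never from a script. Its argument "motion" is a list of rows, each an object of numbers: "tx", "ty", "tz": the shift along the tool's x, y, z in m; "wx", "wy", "wz": the turn, a rotation vector about the tool's x, y, z in rad. A call has 1 to 12 rows; each row is the pose to reach, as a shift and turn from the pose commanded when the call began, along the tool's axes at that moment; what a row does not reach only later rows make up. A row lasts 1/10 s, in which the tool goes at most 50 mm and 8.59 degrees, less where a joint would pass 70% of its speed; a pose out of reach is approached as far as the arm can. A call with a gripper value outside its range is refused whole. "hand" is the opening, from 0 (shut) to 1 (fully open), set as the call begins (left out, the last holds). The fingers move at their own pace and stop on an object; "squeeze" is the grip in N (left out, the last holds). Time passes only in rows, so rows that repeat a pose let the fingers close. It gives the time, the measured TCP pose, the force, the opening and the grip force at its end, in the units of the state.
- robot.sense(): the state, without advancing time (a new reading comes with each control period).
- robot.capture(name): name is "scene" or "top" or "wrist"; returns the picture (384x512x3 uint8, blue, green, red); there is no depth.
- robot.camera_model(name): a dict with "fx", "fy", "cx", "cy" (pixels), "k1" (the pictures are not rectified: a ray, as slopes to the right and down, at radius r is drawn at 1 + k1 r^2 times it, then the intrinsics apply), "origin" and "orientation" of the camera in the world. Camera axes: x right, y down, z forward; pixel columns grow to the right and rows downward; lengths in m; the calibration is good to about 2 mm. A picture is of the moment at which its call begins: read the wrist's pose just before it. camera_model takes no time and is no camera call; for the wrist camera it gives the pose at the moment of the call.
- robot.sign_off(): hands the job in; it is judged then, once.
The state is a dict: "clock": time; "q": joint angles; "dq": joint speeds; "effort": joint torques, N m; "ee_pos": TCP position; "eef_rot": TCP orientation; "force": force on the tool from outside, world axes, zero at the start; "ft_torque": the same for the moment, N m; "grip_width": opening from 0.0 (shut) to 1.0 (fully open); "gripper_force": force on a finger pad.
Only numpy, scipy, OpenCV 4.12 (cv2) and the standard library are available. Lean on these libraries where they do the work, as an engineer would, in place of code of your own. Each camera call takes 0.05 s, during which the arm holds its last target. There are 200 camera calls.

## Working session

There is one attempt and no reset: what is moved stays moved. The work goes in short steps, Python scripts to look and compute and a tool call to move; the robot and the scene stay as the last step left them, time stands still between calls to the robot, and variables do not carry over. Pictures are saved under pics/ and viewed, at most 10 in all, crops included, and the job is handed in when it is done.

Besides the shell and the picture viewer there is one more tool, called after "Request:" as name(argument=value, ...) on one line, values as JSON. arm_command: Moves the arm, as the interface text tells. Its arguments: {"type":"object","properties":{"motion":{"type":"array","items":{"type":"object","properties":{"tx":{"type":"number"},"ty":{"type":"number"},"tz":{"type":"number"},"wx":{"type":"number"},"wy":{"type":"number"},"wz":{"type":"number"}}}},"hand":{"type":"number"},"squeeze":{"type":"number"}},"required":["motion"]}

```bash
mkdir -p pics
python3 - <<'E'
from workcell import robot
import cv2
s=robot.sense();print({k:s[k] for k in("clock","ee_pos","eef_rot","force","grip_width")})
for n in("scene","top"):
    cv2.imwrite(f"pics/{n}0.png",robot.capture(n));print(n,robot.camera_model(n))
E
```

```text
{'clock': 0.0, 'ee_pos': array([0.2370891 , 0.60456803, 0.25223685]), 'eef_rot': array([-3.13960025e+00,  1.42240409e-04,  2.76792828e+00]), 'force': array([ 1.11080489, -0.80252473, -0.28427179]), 'grip_width': 1.0021780770373048}
scene {'fx': 487.2396530367591, 'fy': 487.2396530367591, 'cx': 257.38147836482784, 'cy': 193.69954424320653, 'k1': -0.046521924639664716, 'origin': array([ 1.33418516, -0.01623941,  0.83594977]), 'orientation': array([-2.34190748, -0.00236745,  1.69041357])}
top {'fx': 367.1109146685705, 'fy': 367.1109146685705, 'cx': 254.3551120159223, 'cy': 191.1516647696339, 'k1': 0.032964646904354966, 'origin': array([ 0.48092101, -0.09905723,  0.96136094]), 'orientation': array([-2.99481814, -0.01346696, -1.57837793])}
```

View pics/scene0.png

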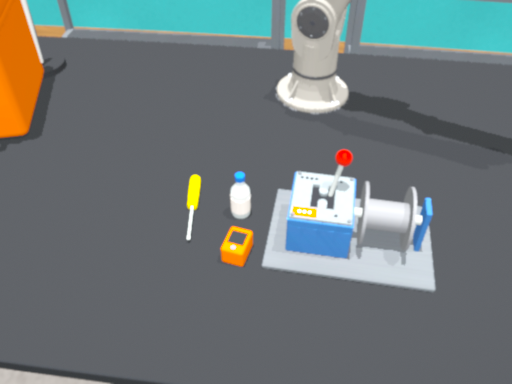

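View pics/top0.png

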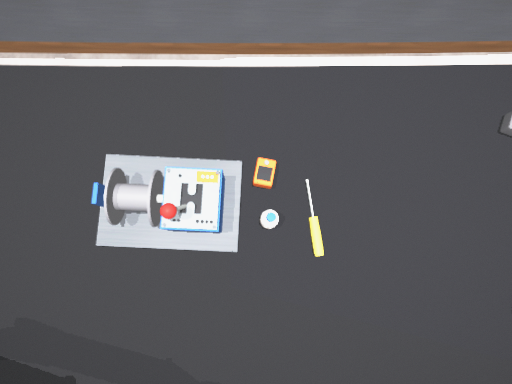

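The scene view shows the winder with the red ball at (344,157) and the gate around (322,195). The top view shows the ball at (168,211), the gate near (191,199), the bottle at (270,218), the meter at (265,173), and the screwdriver at (315,220). I'll zoom in.

```bash
cat > h.py <<'E'
import numpy as np, cv2
from scipy.spatial.transform import Rotation as R
def rot(e): return R.from_euler('xyz',e).as_matrix()
def proj(m,P):
    p=(np.atleast_2d(P)-m['origin'])@rot(m['orientation'])
    s=p[:,:2]/p[:,2:]; s=s*(1+m['k1']*(s**2).sum(1,keepdims=True))
    return s*[m['fx'],m['fy']]+[m['cx'],m['cy']]
def unproj(m,uv,z):
    d=(np.array(uv,float)-[m['cx'],m['cy']])/[m['fx'],m['fy']]; s=d.copy()
    for _ in range(20): s=d/(1+m['k1']*(s@s))
    r=rot(m['orientation'])@np.r_[s,1]
    return m['origin']+r*(z-m['origin'][2])/r[2]
E
python3 - <<'E'
import cv2,numpy as np
a=cv2.imread('pics/top0.png')[145:260,90:250]; b=cv2.imread('pics/scene0.png')[140:290,260:440]
cv2.imwrite('pics/c1.png',cv2.resize(a,None,fx=5,fy=5,interpolation=cv2.INTER_CUBIC))
cv2.imwrite('pics/c2.png',cv2.resize(b,None,fx=4,fy=4,interpolation=cv2.INTER_CUBIC))
from workcell import robot
from h import *
m=robot.camera_model('top')
for n,uv,z in(('g',(191,199),.119),('ball',(168.5,211),.2),('bottle',(270,218),.12),('meter',(265,173),.045),('d1',(307,180),.01),('d2',(319,255),.01)): print(n,unproj(m,uv,z).round(3))
E
```

```text
g [0.588 0.035 0.119]
ball [0.553 0.068 0.2  ]
bottle [ 0.543 -0.147  0.12 ]
meter [ 0.663 -0.14   0.045]
d1 [ 0.65  -0.252  0.01 ]
d2 [ 0.456 -0.277  0.01 ]
```

View pics/c1.png

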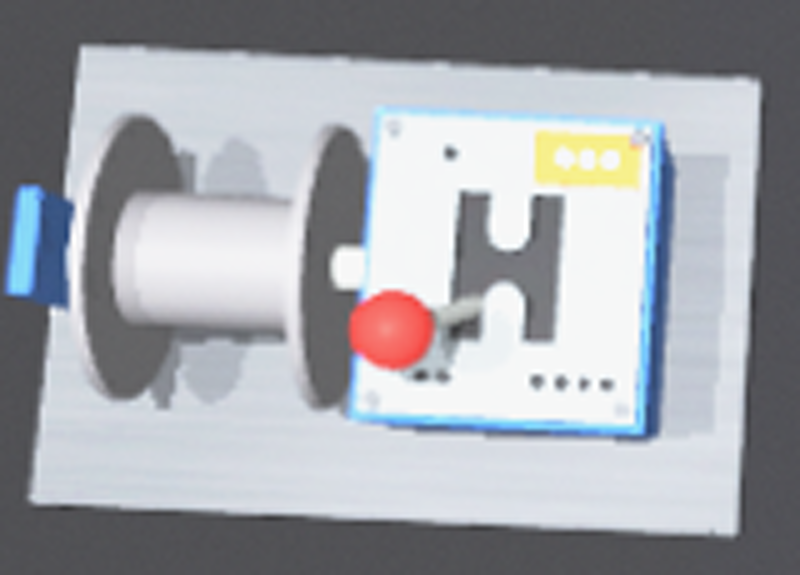

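View pics/c2.png

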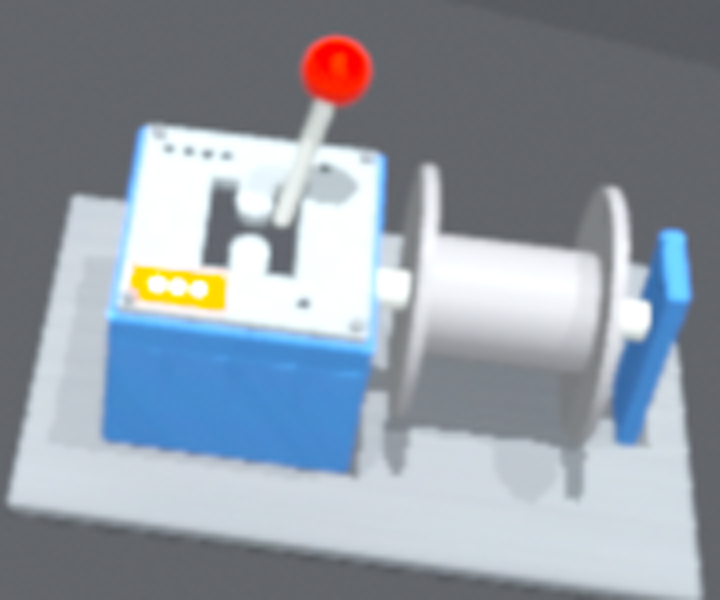

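The crops show the lever in the left slot, behind neutral (towards second): the ball is at (391,330) in the top crop. I'll fit the winder pose and lever angles from the clicked points.

```bash
cat > fit.py <<'E'
from workcell import robot
from h import *
from scipy.optimize import least_squares
mt,ms=robot.camera_model('top'),robot.camera_model('scene')
T=lambda u:(np.array(u)+.5)/5-.5+[90,145]
S=lambda u:(np.array(u)+.5)/4-.5+[260,140]
pts=[(.12,.25,.012),(.12,-.11,.012),(-.12,.25,.012),(-.12,-.11,.012),(.033,.017,.119),(.033,-.017,.119),(-.033,-.017,.119)]
tu=T([(80,45),(762,80),(30,502),(738,535),(474,192),(548,196),(540,342)])
spt=[(-.12,-.11,.012),(.12,-.11,.012),(.033,-.017,.119),(.033,.017,.119),(-.033,-.017,.119)]
su=S([(75,195),(6,505),(214,264),(282,272),(224,180)])
def W(p,P): return np.atleast_2d(P)@rot([0,0,p[2]]).T+[p[0],p[1],0]
def ball(p):
    a,f=p[3:5]; r=np.array([np.tan(f),-np.tan(a),1]); return np.array([0,0,.03])+.175*r/np.linalg.norm(r)
def res(p): return np.r_[(proj(mt,W(p,pts))-tu).ravel(),(proj(ms,W(p,spt))-su).ravel(),
  3*(proj(mt,W(p,ball(p)))-T([391,330])).ravel(),3*(proj(ms,W(p,ball(p)))-S([337,70])).ravel()]
o=least_squares(res,[.588,.035,0,-.2,-.2],loss='soft_l1');p=o.x
print(p.round(4));print(res(p).round(1))
c=W(p,ball(p))[0];print('ball',c.round(4))
b=T([391,330])
E
python3 fit.py
```

```text
[ 0.5911  0.0348 -0.054  -0.1931 -0.2289]
[-0.4 -0.5  0.2 -0.7 -0.6  0.4  0.2  0.2  0.3  0.2  0.2  0.1 -0.2 -0.8
 -0.7 -0.6  0.2 -1.1  0.2  0.2 -0.3  0.3  0.5 -0.3  0.4  0.1  0.3  0.2]
ball [0.5539 0.0696 0.1974]
```

Request:
arm_command(hand=0, motion=[{"tx": -0.01,"ty": -0.01,"wz": -0.03},{"tx": -0.03,"ty": -0.026,"wz": -0.07},{"tx": -0.055,"ty": -0.048,"wz": -0.11},{"tx": -0.08,"ty": -0.07,"wz": -0.15},{"tx": -0.11,"ty": -0.096,"wz": -0.19},{"tx": -0.14,"ty": -0.122,"wz": -0.23},{"tx": -0.17,"ty": -0.148,"wz": -0.27},{"tx": -0.2,"ty": -0.174,"wz": -0.3},{"tx": -0.23,"ty": -0.2,"wz": -0.32},{"tx": -0.26,"ty": -0.226,"wz": -0.32},{"tx": -0.28,"ty": -0.244,"wz": -0.32},{"tx": -0.28,"ty": -0.244,"wz": -0.32}])

```text
validation failed for argument at $.mo...
```

```bash
cat > st.py <<'E'
from workcell import robot
from h import *
import sys
p=[.5911,.0348,-.054]
s=robot.sense()
w=rot([0,0,p[2]]).T@(s['ee_pos']-[p[0],p[1],0])
R_=rot(s['eef_rot'])
if len(sys.argv)>1:
    t=np.array([float(v) for v in sys.argv[1:4]])/1e3
    d=rot([0,0,p[2]])@t+[p[0],p[1],0]-s['ee_pos']
    print('shift mm',(R_.T@d*1e3).round(1))
Rd=rot([np.pi,0,p[2]+np.pi])
print('turn',R.from_matrix(R_.T@Rd).as_rotvec().round(4))
print('t',round(s['clock'],2),'tcp in winder mm',(w*1e3).round(1),'force(winder)',(rot([0,0,p[2]]).T@s['force']).round(1),s['grip_width'].round(3))
E
python3 st.py -83 40 252
```

```text
shift mm [-446.2 -389.4    1.1]
turn [-1.700e-03 -2.000e-04 -3.197e-01]Traceback (most recent call last):
  File "st.py", line 14, in <module>
    print('t',round(s['clock'],2),'tcp in winder mm',(w*1e3).round(1),'force(winder)',(rot([0,0,p[2]]).T@s['force']).round(1),s['grip_width'].round(3))
                                                                                                                              ^^^^^^^^^^^^^^^^^^^^^
AttributeError: 'float' object has no attribute 'round'
```

Request:
arm_command(hand=0, motion=[{"tx": -0.01,"ty": -0.01,"tz": 0,"wx": 0,"wy": 0,"wz": -0.03},{"tx": -0.03,"ty": -0.026,"tz": 0,"wx": 0,"wy": 0,"wz": -0.07},{"tx": -0.055,"ty": -0.048,"tz": 0,"wx": 0,"wy": 0,"wz": -0.11},{"tx": -0.08,"ty": -0.07,"tz": 0,"wx": 0,"wy": 0,"wz": -0.15},{"tx": -0.11,"ty": -0.096,"tz": 0,"wx": 0,"wy": 0,"wz": -0.19},{"tx": -0.14,"ty": -0.122,"tz": 0,"wx": 0,"wy": 0,"wz": -0.23},{"tx": -0.17,"ty": -0.148,"tz": 0,"wx": 0,"wy": 0,"wz": -0.27},{"tx": -0.2,"ty": -0.174,"tz": 0,"wx": 0,"wy": 0,"wz": -0.3},{"tx": -0.23,"ty": -0.2,"tz": 0,"wx": 0,"wy": 0,"wz": -0.32},{"tx": -0.26,"ty": -0.226,"tz": 0,"wx": 0,"wy": 0,"wz": -0.32},{"tx": -0.28,"ty": -0.244,"tz": 0,"wx": 0,"wy": 0,"wz": -0.32}])

```text
clock: 1.2
ee_pos: [0.41, 0.2725, 0.2531]
eef_rot: [-3.141, 0.0, 3.085]
force: [-1.0, -0.3, -0.9]
grip_width: 0.001
gripper_force: 0.0
```

```bash
sed -i "s/s\['grip_width'\].round(3)/round(s['grip_width'],3)/" st.py
python3 st.py -83 40 252
```

```text
shift mm [-111.2 -187.2    1.3]
turn [-0.0011  0.     -0.0029]
t 1.2 tcp in winder mm [-193.7  227.6  253.1] force(winder) [-1.  -0.4 -0.9] 0.001
```

Request:
arm_command(motion=[{"tx": -0.01,"ty": -0.016,"tz": 0,"wx": 0,"wy": 0,"wz": 0},{"tx": -0.025,"ty": -0.042,"tz": 0,"wx": 0,"wy": 0,"wz": 0},{"tx": -0.043,"ty": -0.072,"tz": 0,"wx": 0,"wy": 0,"wz": 0},{"tx": -0.061,"ty": -0.103,"tz": 0,"wx": 0,"wy": 0,"wz": 0},{"tx": -0.079,"ty": -0.133,"tz": 0,"wx": 0,"wy": 0,"wz": 0},{"tx": -0.095,"ty": -0.16,"tz": 0.0,"wx": 0,"wy": 0,"wz": 0},{"tx": -0.106,"ty": -0.178,"tz": 0.005,"wx": 0,"wy": 0,"wz": 0},{"tx": -0.111,"ty": -0.187,"tz": 0.02,"wx": 0,"wy": 0,"wz": 0},{"tx": -0.111,"ty": -0.187,"tz": 0.04,"wx": 0,"wy": 0,"wz": 0},{"tx": -0.111,"ty": -0.187,"tz": 0.051,"wx": 0,"wy": 0,"wz": 0},{"tx": -0.111,"ty": -0.187,"tz": 0.051,"wx": 0,"wy": 0,"wz": 0}])

```text
clock: 2.3
ee_pos: [0.5082, 0.0831, 0.2005]
eef_rot: [-3.14, -0.004, 3.088]
force: [0.1, 0.9, 0.7]
grip_width: -0.003
gripper_force: 0.0
```

```bash
python3 st.py -28 40 202
```

```text
shift mm [-57.3  -3.8  -1.7]
turn [-0.0013 -0.0039  0.0007]
t 2.3 tcp in winder mm [-85.4  43.7 200.5] force(winder) [0.  0.9 0.7] -0.003
```

Request:
arm_command(motion=[{"tx": -0.006,"ty": -0.003,"tz": 0,"wx": 0,"wy": 0,"wz": 0},{"tx": -0.011,"ty": -0.003,"tz": 0,"wx": 0,"wy": 0,"wz": 0},{"tx": -0.015,"ty": -0.003,"tz": 0,"wx": 0,"wy": 0,"wz": 0},{"tx": -0.018,"ty": -0.003,"tz": 0,"wx": 0,"wy": 0,"wz": 0},{"tx": -0.021,"ty": -0.003,"tz": 0,"wx": 0,"wy": 0,"wz": 0},{"tx": -0.024,"ty": -0.003,"tz": 0,"wx": 0,"wy": 0,"wz": 0},{"tx": -0.027,"ty": -0.003,"tz": 0,"wx": 0,"wy": 0,"wz": 0},{"tx": -0.03,"ty": -0.003,"tz": 0,"wx": 0,"wy": 0,"wz": 0},{"tx": -0.033,"ty": -0.003,"tz": 0,"wx": 0,"wy": 0,"wz": 0},{"tx": -0.036,"ty": -0.003,"tz": 0,"wx": 0,"wy": 0,"wz": 0},{"tx": -0.038,"ty": -0.003,"tz": 0,"wx": 0,"wy": 0,"wz": 0},{"tx": -0.04,"ty": -0.003,"tz": 0,"wx": 0,"wy": 0,"wz": 0}])

```text
clock: 3.5
ee_pos: [0.5497, 0.0779, 0.2023]
eef_rot: [3.142, 0.0, 3.088]
force: [-3.3, -0.2, 2.6]
grip_width: -0.002
gripper_force: 1.7
```

```bash
python3 st.py -28 40 202
python3 - <<'E'
from workcell import robot
import cv2
for n in("top","scene"):
    im=robot.capture(n); cv2.imwrite(f"pics/{n}1.png",im)
a=cv2.imread('pics/top1.png')[145:260,90:250]; b=cv2.imread('pics/scene1.png')[115:260,270:430]
f=lambda a:cv2.resize(a,(400,int(a.shape[0]*400/a.shape[1])),interpolation=cv2.INTER_CUBIC)
a,b=f(a),f(b)
import numpy as np
h=max(a.shape[0],b.shape[0]);pad=lambda i:np.vstack([i,np.zeros((h-i.shape[0],400,3),np.uint8)])
cv2.imwrite('pics/c3.png',np.hstack([pad(a),pad(b)]))
E
```

```text
shift mm [-15.7  -0.8   0.3]
turn [0.     0.     0.0002]
t 3.5 tcp in winder mm [-43.7  40.8 202.3] force(winder) [-3.3 -0.3  2.6] -0.002
```

View pics/c3.png

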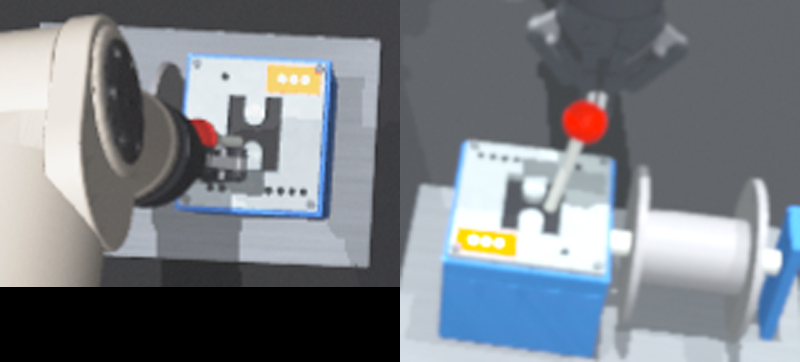

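The lever is moving: the ball is at about (585,121) in the right crop, still a bit behind neutral, with contact at about 3 N. The scene camera sees the ball, so I'll compute the joint angles from it.

```bash
cat > lev.py <<'E'
from workcell import robot
from h import *
from scipy.optimize import least_squares
p=[.5911,.0348,-.054]
def ballW(f):
    r=np.array([np.tan(f[1]),-np.tan(f[0]),1]); b=np.array([0,0,.03])+.175*r/np.linalg.norm(r)
    return rot([0,0,p[2]])@b+[p[0],p[1],0], b
def lever(im,m):
    h=cv2.cvtColor(im,cv2.COLOR_BGR2HSV)
    k=((h[...,0]<5)|(h[...,0]>174))&(h[...,1]>150)&(h[...,2]>60)
    n,l,st,c=cv2.connectedComponentsWithStats(k.astype(np.uint8))
    i=1+np.argmax(st[1:,4]); pts=np.argwhere(l==i)[:,::-1].astype(np.float32)
    (u,v),r=cv2.minEnclosingCircle(pts)
    o=least_squares(lambda f:(proj(m,ballW(f)[0])[0]-[u,v]),[0,0])
    return o.x,(u,v,r),ballW(o.x)[1]
if __name__=='__main__':
    a,c,b=lever(robot.capture('scene'),robot.camera_model('scene'))
    print('across,fore',a.round(3),'px',np.round(c,1),'ball mm',(b*1e3).round(1))
E
python3 - <<'E'
from lev import *
print(lever(cv2.imread('pics/scene0.png'),robot.camera_model('scene')))
E
python3 lev.py; python3 st.py
```

```text
(array([-0.19011216, -0.23225676]), (343.70001220703125, 157.0, 8.36013412475586), array([-0.03959224,  0.03221213,  0.19739126]))
across,fore [-0.187 -0.093] px [343.5 163.    9. ] ball mm [-16.   32.4 201.2]
turn [-0.0001  0.0003  0.0001]
t 3.65 tcp in winder mm [-43.7  40.7 202.2] force(winder) [-2.  -0.1  2.3] -0.001
```

Request:
arm_command(motion=[{"tx": -0.003,"ty": 0,"tz": 0,"wx": 0,"wy": 0,"wz": 0},{"tx": -0.006,"ty": 0,"tz": 0,"wx": 0,"wy": 0,"wz": 0},{"tx": -0.009,"ty": 0,"tz": 0,"wx": 0,"wy": 0,"wz": 0},{"tx": -0.012,"ty": 0,"tz": 0,"wx": 0,"wy": 0,"wz": 0},{"tx": -0.014,"ty": 0,"tz": 0,"wx": 0,"wy": 0,"wz": 0},{"tx": -0.016,"ty": 0,"tz": 0,"wx": 0,"wy": 0,"wz": 0},{"tx": -0.016,"ty": 0,"tz": 0,"wx": 0,"wy": 0,"wz": 0}])

```text
clock: 4.35
ee_pos: [0.5658, 0.077, 0.2023]
eef_rot: [-3.142, 0.0, 3.088]
force: [-2.7, 0.0, 1.7]
grip_width: -0.001
gripper_force: 1.3
```

```bash
python3 lev.py; python3 st.py -40 85 202
```

```text
across,fore [-0.188  0.004] px [343.3 168.1   8.9] ball mm [  0.7  32.7 201.9]
shift mm [12.4 44.2  0.3]
turn [-0.      0.0003  0.0002]
t 4.4 tcp in winder mm [-27.6  40.8 202.3] force(winder) [-2.6  0.1  2.3] -0.002
```

Request:
arm_command(motion=[{"tx": 0.008,"ty": 0,"tz": 0,"wx": 0,"wy": 0,"wz": 0},{"tx": 0.018,"ty": 0.005,"tz": 0,"wx": 0,"wy": 0,"wz": 0},{"tx": 0.02,"ty": 0.02,"tz": 0,"wx": 0,"wy": 0,"wz": 0},{"tx": 0.02,"ty": 0.036,"tz": 0,"wx": 0,"wy": 0,"wz": 0},{"tx": 0.015,"ty": 0.046,"tz": 0,"wx": 0,"wy": 0,"wz": 0},{"tx": 0.0,"ty": 0.046,"tz": 0,"wx": 0,"wy": 0,"wz": 0},{"tx": -0.014,"ty": 0.046,"tz": 0,"wx": 0,"wy": 0,"wz": 0},{"tx": -0.028,"ty": 0.044,"tz": 0,"wx": 0,"wy": 0,"wz": 0},{"tx": -0.028,"ty": 0.044,"tz": 0,"wx": 0,"wy": 0,"wz": 0}])

```text
clock: 5.3
ee_pos: [0.5978, 0.1201, 0.2022]
eef_rot: [-3.141, 0.002, 3.088]
force: [-0.5, 0.5, 0.9]
grip_width: -0.001
gripper_force: 0.0
```

```bash
python3 lev.py; python3 st.py 0 0 202
```

```text
across,fore [-0.19  0.  ] px [343.5 168.    8.8] ball mm [1.000e-01 3.310e+01 2.018e+02]
shift mm [  0.9 -85.5   0. ]
turn [-0.0003  0.0003  0.0006]
t 5.35 tcp in winder mm [  0.9  85.5 202. ] force(winder) [-0.3  0.7 -0.2] 0.005
```

Request:
arm_command(motion=[{"tx": 0,"ty": -0.007,"tz": 0,"wx": 0,"wy": 0,"wz": 0},{"tx": 0,"ty": -0.014,"tz": 0,"wx": 0,"wy": 0,"wz": 0},{"tx": 0.0,"ty": -0.018,"tz": 0,"wx": 0,"wy": 0,"wz": 0},{"tx": 0,"ty": -0.021,"tz": 0,"wx": 0,"wy": 0,"wz": 0},{"tx": 0,"ty": -0.024,"tz": 0,"wx": 0,"wy": 0,"wz": 0},{"tx": 0,"ty": -0.027,"tz": 0,"wx": 0,"wy": 0,"wz": 0},{"tx": 0,"ty": -0.03,"tz": 0,"wx": 0,"wy": 0,"wz": 0},{"tx": 0,"ty": -0.033,"tz": 0,"wx": 0,"wy": 0,"wz": 0},{"tx": 0,"ty": -0.036,"tz": 0,"wx": 0,"wy": 0,"wz": 0},{"tx": 0,"ty": -0.039,"tz": 0,"wx": 0,"wy": 0,"wz": 0},{"tx": 0,"ty": -0.042,"tz": 0,"wx": 0,"wy": 0,"wz": 0},{"tx": 0,"ty": -0.042,"tz": 0,"wx": 0,"wy": 0,"wz": 0}])

```text
clock: 6.55
ee_pos: [0.5936, 0.0767, 0.2023]
eef_rot: [-3.141, 0.0, 3.087]
force: [1.1, 1.9, 2.3]
grip_width: -0.0
gripper_force: 1.1
```

```bash
python3 lev.py; python3 st.py 0 0 202
```

```text
across,fore [-0.066  0.014] px [332.7 166.4   8.4] ball mm [  2.4  11.6 204.6]
shift mm [  0.2 -42.2   0.2]
turn [-0.0004  0.     -0.0004]
t 6.6 tcp in winder mm [2.000e-01 4.220e+01 2.022e+02] force(winder) [0.2 2.1 1.3] -0.0
```

Request:
arm_command(motion=[{"tx": 0,"ty": -0.004,"tz": 0,"wx": 0,"wy": 0,"wz": 0},{"tx": 0,"ty": -0.008,"tz": 0,"wx": 0,"wy": 0,"wz": 0},{"tx": 0.0,"ty": -0.012,"tz": 0,"wx": 0,"wy": 0,"wz": 0},{"tx": 0,"ty": -0.016,"tz": 0,"wx": 0,"wy": 0,"wz": 0},{"tx": 0,"ty": -0.02,"tz": 0,"wx": 0,"wy": 0,"wz": 0},{"tx": 0,"ty": -0.024,"tz": 0,"wx": 0,"wy": 0,"wz": 0},{"tx": 0,"ty": -0.028,"tz": 0,"wx": 0,"wy": 0,"wz": 0},{"tx": 0,"ty": -0.032,"tz": 0,"wx": 0,"wy": 0,"wz": 0},{"tx": 0,"ty": -0.036,"tz": 0,"wx": 0,"wy": 0,"wz": 0},{"tx": 0,"ty": -0.039,"tz": 0,"wx": 0,"wy": 0,"wz": 0},{"tx": 0,"ty": -0.042,"tz": 0,"wx": 0,"wy": 0,"wz": 0},{"tx": 0,"ty": -0.042,"tz": 0,"wx": 0,"wy": 0,"wz": 0}])

```text
clock: 7.8
ee_pos: [0.591, 0.035, 0.2018]
eef_rot: [-3.141, -0.001, 3.087]
force: [0.1, 2.0, -0.4]
grip_width: 0.001
gripper_force: 0.9
```

```bash
python3 lev.py; python3 st.py -50 -27 202
```

```text
across,fore [0.174 0.008] px [311.5 164.5   8.3] ball mm [  1.3 -30.3 202.3]
shift mm [ 49.9 -27.4  -0.1]
turn [-0.0004 -0.0007 -0.0001]
t 7.85 tcp in winder mm [-1.000e-01  4.000e-01  2.019e+02] force(winder) [ 0.1  1.3 -1.5] -0.0
```

Request:
arm_command(motion=[{"tx": 0,"ty": -0.001,"tz": 0,"wx": 0,"wy": 0,"wz": 0},{"tx": 0,"ty": -0.0015,"tz": 0,"wx": 0,"wy": 0,"wz": 0},{"tx": 0.0,"ty": 0.008,"tz": 0,"wx": 0,"wy": 0,"wz": 0},{"tx": 0.01,"ty": 0.012,"tz": 0,"wx": 0,"wy": 0,"wz": 0},{"tx": 0.028,"ty": 0.012,"tz": 0,"wx": 0,"wy": 0,"wz": 0},{"tx": 0.044,"ty": 0.008,"tz": 0,"wx": 0,"wy": 0,"wz": 0},{"tx": 0.05,"ty": -0.006,"tz": 0,"wx": 0,"wy": 0,"wz": 0},{"tx": 0.05,"ty": -0.018,"tz": 0,"wx": 0,"wy": 0,"wz": 0},{"tx": 0.05,"ty": -0.026,"tz": 0,"wx": 0,"wy": 0,"wz": 0},{"tx": 0.05,"ty": -0.026,"tz": 0,"wx": 0,"wy": 0,"wz": 0}])

```text
clock: 8.85
ee_pos: [0.5405, 0.0099, 0.2026]
eef_rot: [-3.141, 0.001, 3.084]
force: [-0.2, 0.1, -0.0]
grip_width: 0.0
gripper_force: 0.0
```

```bash
python3 lev.py; python3 st.py 20 -26 202
```

```text
across,fore [ 0.172 -0.002] px [311.8 164.    8.8] ball mm [ -0.3 -30.  202.4]
shift mm [-69.2   0.5   0.5]
turn [-0.0002  0.0008 -0.002 ]
t 8.9 tcp in winder mm [-49.2 -26.4 202.5] force(winder) [ 0.2 -0.2 -0.4] -0.002
```

Request:
arm_command(motion=[{"tx": -0.008,"ty": 0,"tz": 0,"wx": 0,"wy": 0,"wz": 0},{"tx": -0.015,"ty": 0,"tz": 0,"wx": 0,"wy": 0,"wz": 0},{"tx": -0.019,"ty": 0,"tz": 0,"wx": 0,"wy": 0,"wz": 0},{"tx": -0.022,"ty": 0,"tz": 0,"wx": 0,"wy": 0,"wz": 0},{"tx": -0.025,"ty": 0,"tz": 0,"wx": 0,"wy": 0,"wz": 0},{"tx": -0.028,"ty": 0,"tz": 0,"wx": 0,"wy": 0,"wz": 0},{"tx": -0.031,"ty": 0,"tz": 0,"wx": 0,"wy": 0,"wz": 0},{"tx": -0.034,"ty": 0,"tz": 0,"wx": 0,"wy": 0,"wz": 0},{"tx": -0.037,"ty": 0,"tz": 0,"wx": 0,"wy": 0,"wz": 0},{"tx": -0.04,"ty": 0,"tz": 0,"wx": 0,"wy": 0,"wz": 0},{"tx": -0.043,"ty": 0,"tz": 0,"wx": 0,"wy": 0,"wz": 0},{"tx": -0.045,"ty": 0,"tz": 0,"wx": 0,"wy": 0,"wz": 0}])

```text
clock: 10.1
ee_pos: [0.5852, 0.0099, 0.2022]
eef_rot: [3.142, 0.0, 3.088]
force: [-2.9, -0.5, 1.3]
grip_width: 0.0
gripper_force: 1.4
```

```bash
python3 lev.py; python3 st.py 21 -26 200
```

```text
across,fore [0.171 0.126] px [310.9 171.7   8.3] ball mm [ 21.7 -29.6 201.1]
shift mm [-25.4  -0.9   2.2]
turn [0.     0.0003 0.0003]
t 10.15 tcp in winder mm [ -4.4 -25.1 202.2] force(winder) [-2.2  0.3  0.7] 0.001
```

Request:
arm_command(motion=[{"tx": -0.003,"ty": 0,"tz": 0,"wx": 0,"wy": 0,"wz": 0},{"tx": -0.006,"ty": 0,"tz": 0,"wx": 0,"wy": 0,"wz": 0},{"tx": -0.009,"ty": 0,"tz": 0.001,"wx": 0,"wy": 0,"wz": 0},{"tx": -0.012,"ty": 0,"tz": 0.001,"wx": 0,"wy": 0,"wz": 0},{"tx": -0.015,"ty": 0,"tz": 0.002,"wx": 0,"wy": 0,"wz": 0},{"tx": -0.018,"ty": 0,"tz": 0.003,"wx": 0,"wy": 0,"wz": 0},{"tx": -0.021,"ty": 0,"tz": 0.003,"wx": 0,"wy": 0,"wz": 0},{"tx": -0.023,"ty": 0,"tz": 0.004,"wx": 0,"wy": 0,"wz": 0},{"tx": -0.025,"ty": 0,"tz": 0.004,"wx": 0,"wy": 0,"wz": 0},{"tx": -0.026,"ty": 0,"tz": 0.004,"wx": 0,"wy": 0,"wz": 0},{"tx": -0.026,"ty": 0,"tz": 0.004,"wx": 0,"wy": 0,"wz": 0}])

```text
clock: 11.25
ee_pos: [0.6107, 0.0086, 0.198]
eef_rot: [3.142, -0.001, 3.088]
force: [-2.3, 0.6, 0.2]
grip_width: 0.002
gripper_force: 1.3
```

```bash
python3 lev.py; python3 st.py 25 -26 200
```

```text
across,fore [0.165 0.286] px [310.3 183.    8.4] ball mm [ 48.7 -27.6 195.8]
shift mm [-4.1 -0.9 -2. ]
turn [ 0.0001 -0.0006  0.0003]
t 11.3 tcp in winder mm [ 20.9 -25.1 198. ] force(winder) [-3.1 -0.5 -0.6] -0.002
```

Request:
arm_command(motion=[{"tx": -0.0005,"ty": 0,"tz": 0,"wx": 0,"wy": 0,"wz": 0},{"tx": -0.001,"ty": 0,"tz": 0,"wx": 0,"wy": 0,"wz": 0},{"tx": -0.0015,"ty": 0,"tz": 0,"wx": 0,"wy": 0,"wz": 0},{"tx": -0.0015,"ty": 0,"tz": 0,"wx": 0,"wy": 0,"wz": 0}])

```text
clock: 11.7
ee_pos: [0.612, 0.0086, 0.1979]
eef_rot: [3.141, -0.001, 3.088]
force: [-2.0, 0.8, -1.3]
grip_width: 0.002
gripper_force: 1.6
```

```bash
python3 lev.py; python3 st.py
```

```text
across,fore [0.167 0.293] px [310.1 183.6   8.2] ball mm [ 49.9 -28.  195.4]
turn [ 0.0001 -0.0009  0.0004]
t 11.75 tcp in winder mm [ 22.3 -25.  197.9] force(winder) [-3.3  0.5 -1.8] 0.002
```

Request:
arm_command(motion=[{"tx": 0.006,"ty": 0,"tz": 0,"wx": 0,"wy": 0,"wz": 0},{"tx": 0.018,"ty": 0,"tz": 0,"wx": 0,"wy": 0,"wz": 0},{"tx": 0.035,"ty": 0,"tz": 0,"wx": 0,"wy": 0,"wz": 0},{"tx": 0.055,"ty": 0,"tz": -0.005,"wx": 0,"wy": 0,"wz": 0},{"tx": 0.075,"ty": 0,"tz": -0.02,"wx": 0,"wy": 0,"wz": 0},{"tx": 0.09,"ty": 0,"tz": -0.035,"wx": 0,"wy": 0,"wz": 0},{"tx": 0.095,"ty": 0,"tz": -0.045,"wx": 0,"wy": 0,"wz": 0},{"tx": 0.095,"ty": 0,"tz": -0.045,"wx": 0,"wy": 0,"wz": 0},{"tx": 0.095,"ty": 0,"tz": -0.045,"wx": 0,"wy": 0,"wz": 0}])

```text
clock: 12.65
ee_pos: [0.5182, 0.0136, 0.2436]
eef_rot: [3.141, 0.002, 3.088]
force: [0.5, 0.7, 0.1]
grip_width: 0.001
gripper_force: 0.0
```

```bash
python3 lev.py; python3 st.py
python3 - <<'E'
from workcell import robot
import cv2
cv2.imwrite('pics/s9.png',cv2.resize(robot.capture('scene')[110:290,170:440],None,fx=2.5,fy=2.5,interpolation=cv2.INTER_CUBIC))
E
```

```text
across,fore [0.168 0.293] px [310.  183.6   8.1] ball mm [ 49.8 -28.1 195.4]
turn [-0.0001  0.0006  0.0003]
t 12.7 tcp in winder mm [-71.9 -25.1 243.1] force(winder) [-0.4  0.8 -0.1] -0.004
```

View pics/s9.png

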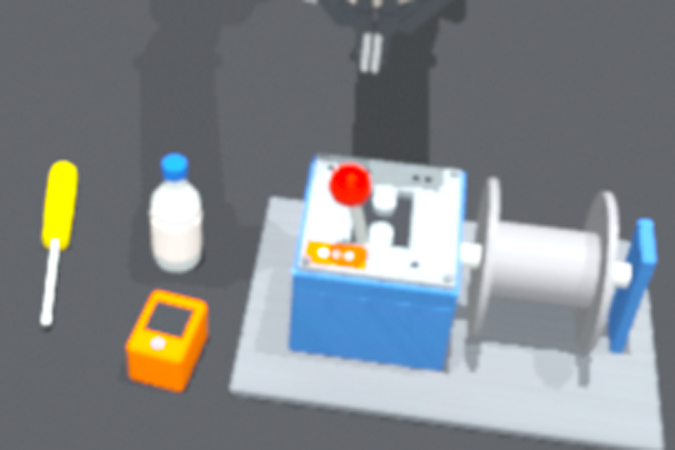

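The ball at (350,185) leans forward and the rod stands in the third slot by the orange patch. The gripper is clear, and the bottle, meter and screwdriver haven't moved.

```bash
python3 -c "
from workcell import robot
print(robot.sign_off())"
```

```text
the job is handed in; nothing more can be done
None
```

I pushed the lever through neutral into third and handed the job in: the last camera estimate was fore ≈ 0.29 rad and across ≈ 0.17 rad, force readings stayed around 3–4 N, the arm was clear, and the bottle, meter and screwdriver were not touched.

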